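Balance the tray and push it over the gap

TASK

The orange tube rack stands at one end of the white tray on the grey deck. Move the rack to the middle of the tray, between the two green lines, and then push the tray level across the open gap until all of it is on the blue deck, the rack still upright in its middle. Slide the tray, do not lift it or let either end sag into the gap, and leave the bottle, dropper, timer and dish alone.

Things in the scene. Friction and masses are not known exactly. Their poses are not given: they have to be found in the camera images.
- grey_deck: fixed grey deck, where the tray starts: flat top 200 (its x) x 250 (its y) mm; origin on its axis 54 mm below the flat top; z up. It stands in line with the blue deck along their common y axis, on either side of it
- blue_deck: fixed blue deck of the same size and height, where the tray must go; origin on its axis 54 mm below its flat top. The facing edges of the two decks are 90 mm apart, nothing between them up to the deck tops but a low base strip
- blue_deck_top (a point): centre of the blue deck's flat top (60 mm above the bench); x and y axes as the deck's
- tray: loose white tray, 176 (its x) x 220 (its y, the way it must travel) mm, about 0.18 kg; origin at the centre of its underside. Floor 5 mm thick; end lips 4 mm thick rise to 16 mm above the underside, side lips to 12 mm. The undersides of both ends are rounded (radius 6 mm), so it bears on 208 mm of its length. Two 3 mm wide green lines run across the floor, centred 45 mm either side of its middle
- rack: loose orange tube rack, 150 (its x) x 62 (its y) x 86 mm high, about 0.35 kg; origin at the centre of its underside. It stands across the tray, 54 to 67 mm off its middle; so placed it can tip the tray into the gap. Its upright long sides are open but for boards 26-29 and 58-61 mm up, a 4 mm foot and corner posts. Pushed there at the lower board it slides and the tray stays put
- bottle: bystander: square clear sample bottle with white cap, 62x62x142 mm, origin at the centre of its underside; leave alone
- dropper: bystander: amber dropper bottle, 33 mm across, 102 mm high, origin at the centre of its underside; leave alone
- timer: bystander: grey timer 58x58x18 mm, origin at the centre of its underside; leave alone
- dish: bystander: open aluminium dish, 64 mm across, 21 mm high, origin at the centre of its underside; leave alone

How it is judged:
On the way:
1. the rack stands in the middle of the tray (within 14 mm along the tray) while the tray is still on the grey deck (y of rack in the frame of tray between -0.014 and 0.014 m and angle between rack's own z axis and vertical below 0.1 rad and y of tray in the frame of grey_deck between -0.045 and 0.045 m), for 0.2 s.
At the end, for the whole second after the job is handed in: All of the tray lies level on the blue deck (its centre within 18 mm of the deck's along y and 16 mm along x, turned less than 0.15 rad from it), the rack stands upright on the tray floor within 20 mm of the tray's middle along the tray, and both are at rest (y of tray in the frame of blue_deck_top between -0.018 and 0.018 m and x of tray in the frame of blue_deck_top between -0.016 and 0.016 m and angle between the y axis of tray and the y axis of blue_deck, either way round below 0.15 rad and z of tray in the frame of blue_deck_top below 0.004 m and angle between tray's own z axis and vertical below 0.02 rad and y of rack in the frame of tray between -0.02 and 0.02 m and z of rack in the frame of tray below 0.012 m and angle between rack's own z axis and vertical below 0.05 rad and linear speed of tray below 0.01 m/s and linear speed of rack below 0.02 m/s); the robot touches nothing.
It fails at once if the tray tips more than 0.05 rad (an end sags into the gap or is lifted) (angle between tray's own z axis and vertical above 0.05 rad).
It fails at once if the tray is lifted more than 8 mm off the decks (z of tray in the frame of blue_deck_top above 0.008 m).
It fails at once if the tray drops more than 5 mm below the deck tops (z of tray in the frame of blue_deck_top below -0.005 m).
It fails at once if the rack tips over by more than 0.35 rad (angle between rack's own z axis and vertical above 0.35 rad).
It fails at once if a bystander (bottle, dropper, timer, dish) is moved more than 20 mm (distance of any of bottle, dropper, timer, dish from where it was at the start of the episode above 0.02 m).
It also fails if it takes over 64 s, if anything falls off the work surface, if the arm or the gripper's body presses on something with over 40 N, if the wrist force passes 120 N, or if a joint passes its speed limit or range.

ROBOT

A 6-joint arm with a two-finger parallel gripper is mounted at the origin on a cart in front of the work surface, level with it; the furniture and walls round the work are solid. World frame = base frame: x ahead of the robot, y to its left, z up, the work surface at z = 0. Lengths are in m, angles in rad, forces in N, time in s.
With the tool pointing down it reaches from about 0.4 to 0.825 m from the base axis. Payload 7 kg.
Tool frame: the origin (TCP) lies on the mounting face of the last link; the fingertips stand arm.tcp_to_tips ahead of it and the grasp point (between the pads) lies 159 mm ahead of it (arm.tcp_to_tips is the distance from the TCP to the fingertips, in m); z points along the fingers, y is the direction in which the jaws open and shut (so a half turn about z gives the same grasp; the last joint's range is limited). The gripper opens to 88 mm and grips with 3 to 60 N. Pads are 19 mm wide; open, the fingers measure 130 mm over their backs; the gripper's body (78 mm by 193 mm) begins 47 mm behind the grasp point.
Start: joints at [-0.956, 0.359, 0.012, 0, -1.224, -0.288], TCP at [0.217, -0.639, 0.405] pointing down, gripper open.
Joint ranges: [-3.07, 3.07], [-1.43, 2.12], [-1.02, 1.25], [-3.03, 1.67], [-3.05, -0], [-3.03, 3.03]. Speed limits (rad/s): [2.39, 2.39, 3.01, 3.14, 3.14, 3.14].

INTERFACE

Orientations are given as [roll, pitch, yaw] about the fixed x, y, z axes, in that order (R = Rz(yaw) Ry(pitch) Rx(roll)).
In Python, from station import arm, cams, job_done, finder gives the robot as it stands.
- The arm moves only by the tool play_rows, never from a script. Its argument "targets" is a list that holds one entry, the list of rows, each a list of 4 numbers: the shift along the tool's x, y, z in m, then the turn about the tool's z in degrees. A call has 1 to 5 rows; each row is the pose to reach, as a shift and turn from the pose commanded when the call began, along the tool's axes at that moment; what a row does not reach only later rows make up. A row lasts 1/8 s, in which the tool goes at most 62.5 mm and 10.7 degrees, less where a joint would pass 70% of its speed; a pose out of reach is approached as far as the arm can. A call with a gripper value outside its range is refused whole. "grip" is the closure in counts, from 0 (fully open) to 255 (shut), set as the call begins (left out, the last holds). The fingers move at their own pace and stop on an object; "newtons" is the grip in N (left out, the last holds). Time passes only in rows, so rows that repeat a pose let the fingers close. It gives the time, the measured TCP pose, the force and the opening at its end, in the units of the state.
- arm.get_state(): the state, without advancing time (a new reading comes with each control period).
- cams.grab_frame(name): name is "scene" or "side" or "wrist"; returns (picture, depth): 400x640x3 uint8, red, green, blue; 400x640 float32, m along the optical axis (not along the pixel's ray), 0 where there is no reading.
- cams.camera_params(name): a dict with "intrinsics" (3x3 intrinsics, pixels), "D" ([k1, k2, p1, p2, k3] as OpenCV has them; the pictures are not rectified), "position" and "attitude" of the camera in the world. Camera axes: x right, y down, z forward; pixel columns grow to the right and rows downward; lengths in m; the calibration is good to about 2 mm. A picture is of the moment at which its call begins: read the wrist's pose just before it. camera_params takes no time and is no camera call; for the wrist camera it gives the pose at the moment of the call.
- job_done(): hands the job in, once; it reports no verdict.
Trained networks look in the newest picture that a camera, given by its name, has taken for a name from the list of things; names that differ only in an ending like _2 or _b are one class to them, and where a whole thing is asked for, a point or a joint stands for the part that bears it (a point fixed in the world has none). Each returns a list of dicts, best first, with "score" (0 to 1); they miss things now and then, are a little off and sometimes report something else, mostly with a low value. They report only what shows in the picture. A call takes as long as a camera call.
- finder.find_in(camera, query): "xyz" ([x, y, z] in m, in world coordinates, good to about 4 mm: the middle of the surface that is visible of it).
- finder.masks_of(camera, query): "mask" (400x640 bool, what is visible of it).
The state is a dict: "t": time; "q": joint angles; "qd": joint speeds; "joint_efforts": joint torques, N m; "eef_pos": TCP position; "ee_rot": TCP orientation; "force": force on the tool from outside, world axes, zero at the start; "moment": the same for the moment, N m; "width": finger opening in m.
Only numpy, scipy, OpenCV 4.12 (cv2) and the standard library are available. Lean on these libraries where they do the work, as an engineer would, in place of code of your own. Each camera call takes 0.05 s, during which the arm holds its last target. There are 200 camera calls.

## Working session

There is one attempt and no reset: what is moved stays moved. The work goes in short steps, Python scripts to look and compute and a tool call to move; the robot and the scene stay as the last step left them, time stands still between calls to the robot, and variables do not carry over. Pictures are saved under pics/ and viewed, about 8 in all and at most 12, crops included, and the job is handed in when it is done.

Besides the shell and the picture viewer there is one more tool, called as a command line: name --argument value ..., lists and objects as JSON in quotes. play_rows: Moves the arm, as the interface text tells. Its arguments: {"type":"object","properties":{"targets":{"type":"array","items":{"type":"array","items":{"type":"array","items":{"type":"number"}}}},"grip":{"type":"number"},"newtons":{"type":"number"}},"required":["targets"]}

```bash
mkdir -p pics; cat > h.py <<'E'
import numpy as np, cv2
from station import arm, cams, job_done, finder
from scipy.spatial.transform import Rotation as Ro
def cloud(name):
    im,d=cams.grab_frame(name); p=cams.camera_params(name)
    K=np.array(p["intrinsics"]);D=np.array(p["D"],float)
    v,u=np.mgrid[0:400,0:640]
    n=cv2.undistortPoints(np.stack([u,v],-1).reshape(-1,1,2).astype(float),K,D).reshape(400,640,2)
    a=np.array(p["attitude"]); R=a if a.shape==(3,3) else Ro.from_euler('xyz',a).as_matrix() if a.size==3 else Ro.from_quat(a).as_matrix()
    P=np.dstack([n*d[...,None],d])@R.T+np.array(p["position"])
    P[d==0]=np.nan
    return im,d,P
E
python3 - <<'E'
from h import *
print(arm.get_state()); print(arm.tcp_to_tips)
for c in("scene","side"):
    p=cams.camera_params(c);print(c,p["position"],p["attitude"])
    im,d,P=cloud(c); cv2.imwrite(f"pics/{c}0.png",im[...,::-1]); np.save(f"{c}0.npy",P)
    for q in("grey_deck","blue_deck","tray","rack","bottle","dropper","timer","dish"):
        r=finder.masks_of(c,q)
        for e in r[:1]:
            m=e["mask"]; X=P[m]; X=X[~np.isnan(X[:,0])]
            if len(X): print(c,q,round(e["score"],2),len(X),np.percentile(X,[2,50,98],axis=0).round(3).tolist())
            np.save(f"{c}_{q}.npy",m)
E
```

```text
{'t': 0.0, 'q': array([-9.55879341e-01,  3.59376271e-01,  1.10301968e-02, -3.41996206e-04,
       -1.22408480e+00, -2.88103016e-01]), 'qd': array([ 0.00155225, -0.00101369,  0.00221852,  0.00044699, -0.00025475,
        0.00012155]), 'joint_efforts': array([-3.73946577e-04, -5.82717812e+01,  2.93044442e+01,  6.99750245e+00,
        6.56617165e-03, -1.45724393e-04]), 'eef_pos': array([ 0.21662485, -0.63908028,  0.40371829]), 'ee_rot': array([ 3.13993412e+00, -1.56228844e-04, -2.81489503e+00]), 'force': array([-0.92910583,  0.03070128,  0.59339903]), 'moment': array([-0.03010223, -0.01263935, -0.00401903]), 'width': 0.08760977215295286}
0.1781
scene [-0.5910812  -0.86815157  0.78757678] [-2.02706283 -0.00538396 -0.91129784]
scene grey_deck 0.78 714 [[0.378, -0.286, 0.012], [0.399, -0.25, 0.058], [0.559, -0.039, 0.063]]
scene blue_deck 0.57 2245 [[0.414, 0.055, 0.016], [0.504, 0.158, 0.06], [0.611, 0.299, 0.064]]
scene tray 0.89 1787 [[0.388, -0.272, 0.061], [0.469, -0.196, 0.066], [0.567, -0.054, 0.076]]
scene rack 0.6 1361 [[0.414, -0.132, 0.002], [0.475, -0.109, 0.1], [0.582, -0.007,
[... 313 characters left out ...]
, 0.003], [0.477, -0.051, 0.061], [0.593, -0.026, 0.067]]
side blue_deck 0.75 4168 [[0.419, 0.063, 0.052], [0.514, 0.196, 0.061], [0.615, 0.307, 0.066]]
side tray 0.75 1062 [[0.394, -0.376, 0.003], [0.469, -0.222, 0.069], [0.575, -0.045, 0.125]]
side rack 0.88 1210 [[0.419, -0.13, 0.066], [0.489, -0.086, 0.118], [0.565, -0.059, 0.154]]
side bottle 0.69 853 [[0.727, 0.122, 0.002], [0.754, 0.22, 0.089], [0.805, 0.238, 0.145]]
side dropper 0.58 194 [[0.731, -0.242, 0.0], [0.745, -0.141, 0.046], [0.797, -0.13, 0.1]]
side timer 0.71 555 [[0.385, -0.245, 0.009], [0.48, -0.046, 0.06], [0.594, -0.026, 0.066]]
side dish 0.53 154 [[0.457, -0.506, 0.001], [0.486, -0.484, 0.012], [0.512, -0.439, 0.029]]
```

View pics/scene0.png

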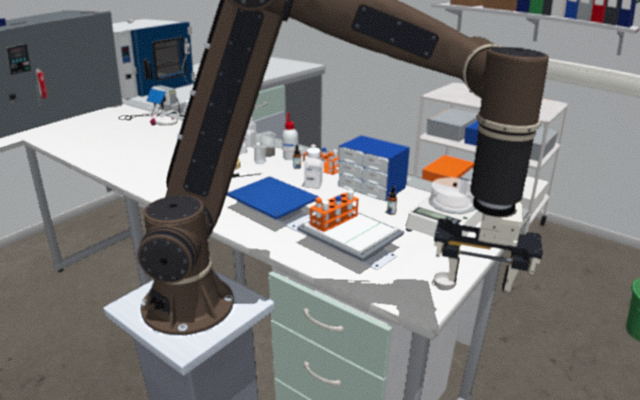

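View pics/side0.png

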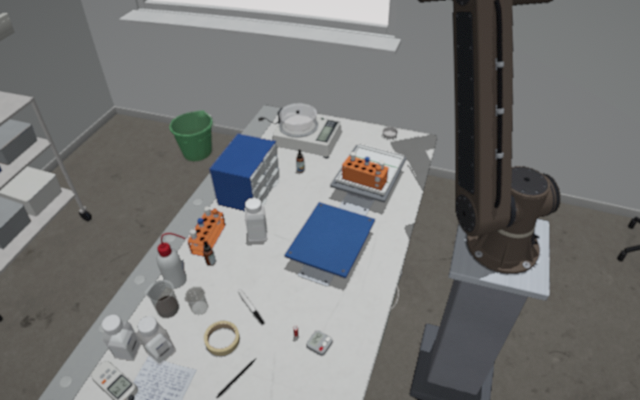

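```bash
python3 - <<'E'
import numpy as np,cv2
from h import *
for c,q,z0,z1 in [("side","blue_deck",.056,.064),("scene","blue_deck",.056,.064),("side","rack",.135,.16),("scene","rack",.135,.16),("side","tray",.05,.08),("scene","tray",.05,.08)]:
    P=np.load(c+"0.npy");m=np.load(f"{c}_{q}.npy");X=P[m];X=X[(X[:,2]>z0)&(X[:,2]<z1)]
    r=cv2.minAreaRect(X[:,:2].astype(np.float32)*1000)
    print(c,q,r,np.median(X[:,2]))
E
```

```text
side blue_deck ((517.8156127929688, 182.071533203125), (253.8424835205078, 201.75079345703125), 85.0688705444336) 0.060855247972519955
scene blue_deck ((517.75927734375, 180.32589721679688), (258.9971008300781, 205.36749267578125), 85.62760925292969) 0.060396583376037705
side rack ((485.13153076171875, -107.96476745605469), (44.787845611572266, 124.4578857421875), 68.5259017944336) 0.1500638509581813
scene rack ((484.70916748046875, -96.9503173828125), (47.499568939208984, 116.44751739501953), 82.6645736694336) 0.1469660323847427
side tray ((487.52789306640625, -161.49114990234375), (230.9858856201172, 181.63951110839844), 83.91594696044922) 0.06905127335406458
scene tray ((485.27978515625, -153.27139282226562), (235.94422912597656, 186.32362365722656), 83.99501037597656) 0.06563613644320554
```

The scene view shows the tray on the grey deck with the rack at about (333,210), at the gap end, and the blue deck at about (270,195). The side view agrees: rack (365,172), blue deck (330,240), with the bottle and dropper behind. The deck axis is turned about 5° from world y. I'll move over the rack and look with the wrist camera.

play_rows --targets '[[[-0.043,0.042,0,0],[-0.086,0.085,0,0],[-0.13,0.128,0,0],[-0.173,0.17,0,0],[-0.216,0.213,0,0]]]' --grip 0

```text
t: 1.52
eef_pos: [0.3534, -0.3665, 0.405]
ee_rot: [-3.141, 0.001, -2.815]
force: [2.1, -0.7, 0.3]
width: 0.0876
```

play_rows --targets '[[[-0.043,0.042,0,5],[-0.086,0.085,0,10],[-0.13,0.128,0,15],[-0.173,0.17,0,20],[-0.216,0.213,0,23.6]]]'

```text
t: 2.15
eef_pos: [0.4895, -0.0952, 0.4052]
ee_rot: [3.141, 0.001, 3.054]
force: [0.9, -0.5, 0.2]
width: 0.088
```

```bash
cat > look.py <<'E'
from h import *
import sys
def rect(X): 
    (c,s,a)=cv2.minAreaRect(X[:,:2].astype(np.float32)*1000); return np.round(c,1),np.round(s,1),round(a,1)
def look(name,c="wrist",qs=("rack","tray")):
    s=arm.get_state(); print("t",s["t"],"tcp",np.round(s["eef_pos"],4),"rot",np.round(s["ee_rot"],3),"F",np.round(s["force"],1))
    im,d,P=cloud(c); cv2.imwrite(f"pics/{name}.png",im[...,::-1]); np.save(f"{name}.npy",P)
    for q in qs:
        for e in finder.masks_of(c,q)[:1]:
            X=P[e["mask"]]; X=X[~np.isnan(X[:,0])]; np.save(f"{name}_{q}.npy",e["mask"])
            print(q,round(e["score"],2),len(X),np.percentile(X,[1,50,99],axis=0).round(3).tolist())
    return im,d,P
E
python3 - <<'E'
from look import *
im,d,P=look("w1")
E
```

```text
t 2.15 tcp [ 0.4895 -0.0952  0.4052] rot [3.141e+00 1.000e-03 3.054e+00] F [ 0.9 -0.5  0.2]
rack 0.61 11679 [[0.419, -0.127, 0.124], [0.482, -0.091, 0.126], [0.558, -0.056, 0.152]]
tray 0.96 23484 [[0.396, -0.264, 0.063], [0.466, -0.187, 0.065], [0.573, -0.044, 0.076]]
```

View pics/w1.png

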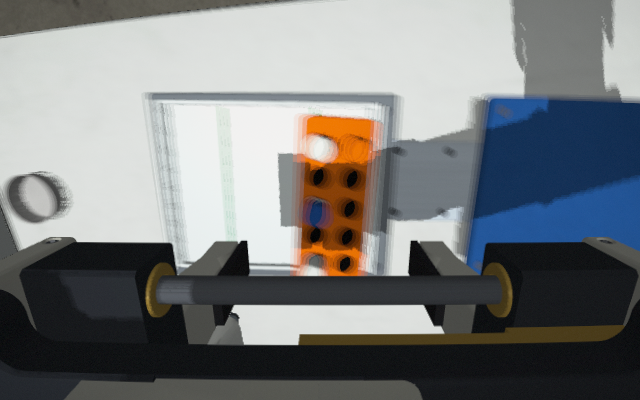

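```bash
python3 - <<'E'
from look import *
P=np.load("w1.npy");m=np.load("w1_rack.npy");X=P[m];X=X[X[:,2]>.11]
print("rack",rect(X)); Y=X[X[:,2]>.14]; print(rect(Y),np.percentile(X[:,2],[50,99.9]),np.nanmax(P[...,2]))
T=P[np.load("w1_tray.npy")];T=T[(T[:,2]>.055)&(T[:,2]<.08)];print("tray",rect(T))
L=T[T[:,2]>.071];print("lip",rect(L),L[:,2].max())
d=np.array([.0855,.9963])
A=P.reshape(-1,3);A=A[(A[:,2]>.145)&(A[:,2]<.25)&(abs(A[:,0]-.49)<.15)&(abs(A[:,1]+.095)<.15)];print(len(A),np.percentile(A,[1,50,99],axis=0).round(3))
E
```

```text
rack (array([490.3, -91.7]), array([ 61.5, 143.2]), 81.7)
(array([489.6, -91.8]), array([ 46.4, 115. ]), 81.8) [0.12589988 0.15304591] 0.34137374229257844
tray (array([ 487.9, -154.4]), array([223. , 176.5]), 83.9)
lip (array([ 487.8, -155.7]), array([220.6, 176.5]), 83.9) 0.07791740467447511
3757 [[ 0.433 -0.148  0.147]
 [ 0.484 -0.1    0.227]
 [ 0.543 -0.032  0.25 ]]
```

The wrist view shows the tray between about x=150 and 395 px and the rack at about (340,195), with tube caps reaching z≈0.153. The rack sits about +63 mm off the tray middle. I'll grip it across its upper board, with clearance over the caps, lift it a few mm and carry it to the middle.

play_rows --targets '[[[-0.001,0.004,0.03,1.6],[-0.001,0.004,0.06,3.3],[-0.001,0.004,0.09,3.3],[-0.001,0.004,0.115,3.3],[-0.001,0.004,0.125,3.3]]]' --grip 0

```text
t: 2.92
eef_pos: [0.4896, -0.0941, 0.2785]
ee_rot: [-3.141, -0.002, 2.998]
force: [-0.2, 0.2, 0.5]
width: 0.0873
```

play_rows --targets '[[[0,0,0,0],[0,0,0,0],[0,0,0,0],[0,0,0,0],[0,0,0,0]]]' --grip 255 --newtons 15

```text
t: 3.55
eef_pos: [0.4909, -0.0935, 0.2808]
ee_rot: [-3.141, 0.002, 3.0]
force: [-0.6, -4.5, 6.4]
width: 0.0615
```

play_rows --targets '[[[0,0,0,0],[0,0,0,0],[0,0,0,0],[0,0,0,0],[0,0,0,0]]]'

```text
t: 4.18
eef_pos: [0.4909, -0.0935, 0.2808]
ee_rot: [-3.141, 0.002, 2.999]
force: [-0.5, -4.5, 7.1]
width: 0.0616
```

```bash
python3 - <<'E'
from look import *
im,d,P=look("w2")
P=np.load("w2.npy")
T=P[np.load("w2_tray.npy")];T=T[(T[:,2]>.055)&(T[:,2]<.08)];print("tray",rect(T))
look("s2","side",("rack",))
E
```

```text
t 4.175 tcp [ 0.4909 -0.0935  0.2808] rot [-3.141e+00  2.000e-03  2.999e+00] F [-0.5 -4.5  7.1]
rack 0.92 25922 [[0.416, -0.123, 0.124], [0.454, -0.09, 0.126], [0.522, -0.057, 0.153]]
tray 0.66 35438 [[0.391, -0.262, 0.063], [0.43, -0.19, 0.065], [0.55, -0.047, 0.076]]
tray (array([ 479.5, -158.5]), array([220.5, 166.4]), 84.1)
t 4.325 tcp [ 0.4909 -0.0935  0.2808] rot [-3.141e+00  2.000e-03  3.000e+00] F [-0.4 -4.5  6.3]
rack 0.74 739 [[0.417, -0.116, 0.066], [0.461, -0.076, 0.096], [0.564, -0.054, 0.156]]
```

play_rows --targets '[[[0,0,-0.003,0],[0,0,-0.006,0],[0,0,-0.008,0],[0,0,-0.008,0]]]'

```text
t: 4.92
eef_pos: [0.4903, -0.0931, 0.2876]
ee_rot: [3.141, -0.0, 2.999]
force: [1.1, -0.0, -3.5]
width: 0.0615
```

```bash
python3 - <<'E'
from look import *
look("w3")
P=np.load("w3.npy");X=P[np.load("w3_rack.npy")];X=X[X[:,2]>.11];print(np.percentile(X[:,2],[10,30,50]))
E
```

```text
t 4.925 tcp [ 0.4903 -0.0931  0.2876] rot [ 3.141 -0.     2.999] F [ 1.1 -0.  -3.5]
rack 0.9 26136 [[0.415, -0.123, 0.131], [0.453, -0.089, 0.133], [0.521, -0.056, 0.159]]
tray 0.57 33854 [[0.39, -0.263, 0.063], [0.43, -0.191, 0.065], [0.556, -0.047, 0.076]]
[0.13185391 0.13239035 0.13282048]
```

The rack is lifted about 7 mm and the wrist carries its weight (-3.5 N). Next I carry it 64 mm back along the tray and set it down.

play_rows --targets '[[[-0.0005,-0.013,0,-0.5],[-0.001,-0.03,0,-1],[-0.002,-0.048,0,-1.8],[-0.0024,-0.06,0,-2.2],[-0.0024,-0.0636,0,-2.2]]]'

```text
t: 5.7
eef_pos: [0.4835, -0.1574, 0.2875]
ee_rot: [-3.142, -0.0, 3.036]
force: [-0.0, 0.3, -3.4]
width: 0.0612
```

play_rows --targets '[[[0,0,0,0],[0,0,0.002,0],[0,0,0.004,0],[0,0,0.006,0],[0,0,0.0075,0]]]'

```text
t: 6.32
eef_pos: [0.4838, -0.1564, 0.2807]
ee_rot: [-3.141, -0.0, 3.038]
force: [-5.6, 3.2, 13.7]
width: 0.0615
```

```bash
python3 - <<'E'
from look import *
look("w4")
P=np.load("w4.npy");X=P[np.load("w4_rack.npy")];X=X[X[:,2]>.11];print(np.percentile(X[:,2],[10,30,50]),rect(X))
T=P[np.load("w4_tray.npy")];T=T[(T[:,2]>.055)&(T[:,2]<.08)];print("tray",rect(T))
E
```

```text
t 6.325 tcp [ 0.4838 -0.1564  0.2807] rot [-3.141 -0.     3.038] F [-5.6  3.2 13.7]
rack 0.78 26115 [[0.409, -0.186, 0.124], [0.447, -0.154, 0.126], [0.514, -0.122, 0.153]]
tray 0.73 38700 [[0.39, -0.263, 0.063], [0.436, -0.158, 0.065], [0.553, -0.044, 0.077]]
[0.12523629 0.12577918 0.12620444] (array([ 462.2, -153.7]), array([ 66.6, 107.4]), 83.6)
tray (array([ 482.3, -158.3]), array([240.5, 174.7]), 83.9)
```

play_rows --targets '[[[0,0,-0.001,0],[0,0,-0.001,0],[0,0,-0.001,0],[0,0,-0.001,0],[0,0,-0.001,0]]]' --grip 0

```text
t: 7.1
eef_pos: [0.4837, -0.1565, 0.2811]
ee_rot: [-3.142, -0.0, 3.037]
force: [-0.3, 0.3, -0.4]
width: 0.0877
```

play_rows --targets '[[[0,0,-0.02,0],[0,0,-0.06,0],[0,0,-0.1,0],[0,0,-0.12,0],[0,0,-0.12,0]]]'

```text
t: 7.72
eef_pos: [0.484, -0.1566, 0.4028]
ee_rot: [3.141, 0.004, 3.037]
force: [0.2, 0.3, -0.2]
width: 0.0876
```

```bash
python3 - <<'E'
from look import *
im,d,P=look("w5")
X=P[np.load("w5_rack.npy")];X=X[X[:,2]>.11];print("rack",rect(X))
T=P[np.load("w5_tray.npy")]
A=T
L=T[(T[:,2]>.073)&(T[:,2]<.08)];
dd=np.array([.106,.994]);n=np.array([.994,-.106])
s=L[:,:2]@dd;print("lip s",np.percentile(s,[.5,2,98,99.5]),"mid",np.percentile(s,[1,99]).mean())
s=X[:,:2]@dd;print("rack s",np.percentile(s,[1,99]),np.percentile(s,[1,99]).mean())
F=T[(T[:,2]>.055)&(T[:,2]<.08)];print("tray",rect(F));s=F[:,:2]@n;print("tray n",np.percentile(s,[.5,99.5]))
E
```

```text
t 7.725 tcp [ 0.484  -0.1566  0.4028] rot [3.141 0.004 3.037] F [ 0.2  0.3 -0.2]
rack 0.71 11929 [[0.409, -0.189, 0.123], [0.471, -0.156, 0.125], [0.548, -0.123, 0.151]]
tray 0.81 25092 [[0.39, -0.267, 0.062], [0.466, -0.163, 0.064], [0.573, -0.046, 0.075]]
rack (array([ 479. , -156.3]), array([ 61.5, 142.6]), 84.4)
lip s [-0.21616176 -0.21585093  0.00353226  0.00394156] mid -0.10613540875942011
rack s [-0.1345624  -0.07477742] -0.1046699122958951
tray (array([ 486.2, -158.3]), array([233.2, 185. ]), 83.9)
tray n [0.40899753 0.58362002]
```

View pics/w5.png

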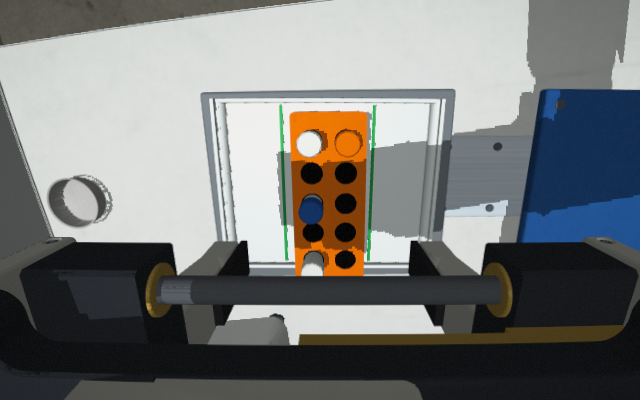

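The rack now stands midway between the green lines (lines at x≈283 and 372 px, rack spanning 290–368 px). By measurement it is within 2 mm of the tray middle. The tray needs to go 341 mm along its own axis, so I move behind the rear lip with the jaws across it.

play_rows --targets '[[[0.0,-0.03,0,-10],[0.001,-0.07,0,-20],[0.001,-0.11,0,-30],[0.002,-0.14,0,-40],[0.002,-0.146,0,-50]]]'

```text
t: 8.5
eef_pos: [0.466, -0.3031, 0.3994]
ee_rot: [3.139, -0.002, -2.37]
force: [-0.5, 0.0, 0.2]
width: 0.0877
```

play_rows --targets '[[[0,0,0,-10],[0,0,0,-20],[0,0,0,-30],[0,0,0,-40],[0,0,0,-40]]]'

```text
t: 9.12
eef_pos: [0.4664, -0.3015, 0.3999]
ee_rot: [3.139, 0.0, -1.676]
force: [-0.4, 0.5, -0.2]
width: 0.0877
```

```bash
python3 - <<'E'
from look import *
im,d,P=look("w6")
dd=np.array([.106,.994]);n=np.array([.994,-.106])
T=P[np.load("w6_tray.npy")];L=T[(T[:,2]>.073)&(T[:,2]<.08)]
s=L[:,:2]@dd;print("lip s",np.percentile(s,[.5,2,98,99.5]));s=L[:,:2]@n;print("n",np.percentile(s,[.5,2,98,99.5]))
F=T[(T[:,2]>.055)&(T[:,2]<.08)];print("tray",rect(F))
p=arm.get_state()["eef_pos"][:2];print("tcp s,n",p@dd,p@n)
B=P.reshape(-1,3)
E
```

```text
t 9.125 tcp [ 0.4664 -0.3015  0.3999] rot [ 3.139  0.    -1.676] F [-0.4  0.5 -0.2]
rack 0.86 4861 [[0.41, -0.194, 0.093], [0.491, -0.18, 0.123], [0.554, -0.164, 0.14]]
tray 0.95 8606 [[0.391, -0.274, 0.064], [0.474, -0.237, 0.066], [0.559, -0.198, 0.077]]
lip s [-0.21660922 -0.21637626 -0.19247306 -0.16174625]
n [0.4120218  0.41318819 0.58092907 0.58298443]
tray (array([ 478. , -214.5]), array([109.6, 174.9]), 84.4)
tcp s,n -0.25023119181513326 0.49564493166839063
```

View pics/w6.png

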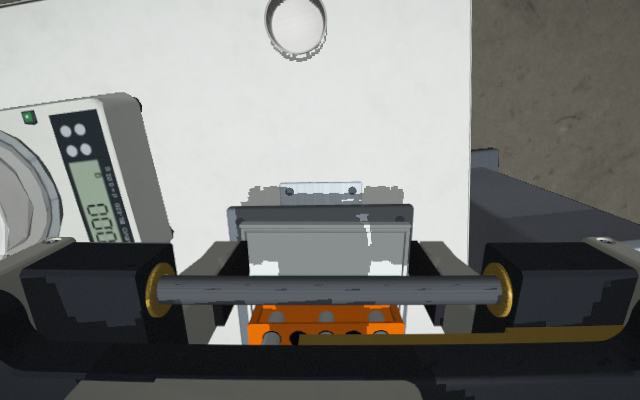

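The wrist view shows the tray's rear lip at y≈210 px, square between the fingers, with the dish well clear at (297,25). Now I descend behind the lip.

play_rows --targets '[[[0,-0.002,0.04,0],[0,-0.002,0.09,0],[0,-0.002,0.13,0],[0,-0.002,0.15,0],[0,-0.002,0.157,0]]]'

```text
t: 9.9
eef_pos: [0.4681, -0.3016, 0.2427]
ee_rot: [3.139, 0.0, -1.677]
force: [0.1, 0.1, 0.9]
width: 0.0879
```

play_rows --targets '[[[0,0,0,0],[0,0,0,0]]]'

```text
t: 10.15
eef_pos: [0.469, -0.3019, 0.2453]
ee_rot: [-3.14, -0.0, -1.675]
force: [-0.4, -0.5, 0.3]
width: 0.0875
```

play_rows --targets '[[[-0.006,0,0.002,0],[-0.013,0,0.002,0],[-0.02,0,0.002,0],[-0.026,0,0.002,0],[-0.032,0,0.002,0]]]'

```text
t: 10.78
eef_pos: [0.472, -0.2697, 0.2424]
ee_rot: [-3.141, -0.001, -1.675]
force: [-1.0, -3.8, 0.8]
width: 0.0876
```

play_rows --targets '[[[-0.007,0,0,0],[-0.015,0,0,0],[-0.023,0,0,0],[-0.031,0,0,0],[-0.037,0,0,0]]]'

```text
t: 11.4
eef_pos: [0.4758, -0.2326, 0.2423]
ee_rot: [-3.141, -0.0, -1.675]
force: [-0.7, -5.3, 3.3]
width: 0.0879
```

```bash
cat > ck.py <<'E'
from look import *
import sys
nm=sys.argv[1]
dd=np.array([.106,.994]);n=np.array([.994,-.106])
im,d,P=look(nm)
p=arm.get_state()["eef_pos"][:2];print("tcp s,n",p@dd,p@n)
T=P[np.load(nm+"_tray.npy")];L=T[(T[:,2]>.073)&(T[:,2]<.08)]
s=L[:,:2]@dd;print("lip s",np.percentile(s,[.5,2,98,99.5]));s=L[:,:2]@n;print("n",np.percentile(s,[.5,2,98,99.5]))
F=T[(T[:,2]>.055)&(T[:,2]<.08)];print("tray",rect(F))
im,d,P=look(nm+"s","side",("rack","tray"))
for q,a,b in(("tray",.055,.08),("rack",.11,.16)):
  X=P[np.load(f"{nm}s_{q}.npy")];X=X[(X[:,2]>a)&(X[:,2]<b)];print(q,rect(X))
E
python3 ck.py c1
```

```text
t 11.4 tcp [ 0.4758 -0.2326  0.2423] rot [-3.141 -0.    -1.675] F [-0.7 -5.3  3.3]
tray 0.61 6852 [[0.42, -0.207, 0.064], [0.489, -0.191, 0.065], [0.548, -0.178, 0.066]]
tcp s,n -0.18054962846696843 0.49736035145192603Traceback (most recent call last):
  File "ck.py", line 8, in <module>
    s=L[:,:2]@dd;print("lip s",np.percentile(s,[.5,2,98,99.5]));s=L[:,:2]@n;print("n",np.percentile(s,[.5,2,98,99.5]))
                               ~~~~~~~~~~~~~^^^^^^^^^^^^^^^^^^
    return _quantile_unchecked(
        a, q, axis, out, overwrite_input, method, keepdims, weights)
    return _ureduce(a,
                    func=_quantile_ureduce_func,
    ...<5 lines>...
                    overwrite_input=overwrite_input,
                    method=method)
    r = func(a, **kwargs)
    result = _quantile(arr,
                       quantiles=q,
    ...<2 lines>...
                       out=out,
                       weights=wgt)
    slices_having_nans = np.isnan(arr[-1, ...])
                                  ~~~^^^^^^^^^
IndexError: index -1 is out of bounds for axis 0 with size 0
```

play_rows --targets '[[[-0.008,0,-0.0005,0],[-0.016,0,-0.0005,0],[-0.024,0,-0.0005,0],[-0.032,0,-0.0005,0],[-0.04,0,-0.0005,0]]]'

```text
t: 12.18
eef_pos: [0.4799, -0.1927, 0.2427]
ee_rot: [3.141, -0.0, -1.675]
force: [0.4, -2.0, -0.9]
width: 0.0878
```

play_rows --targets '[[[-0.008,0,-0.0005,0],[-0.016,0,-0.0005,0],[-0.024,0,-0.0005,0],[-0.032,0,-0.0005,0],[-0.04,0,-0.0005,0]]]'

```text
t: 12.8
eef_pos: [0.4841, -0.153, 0.2432]
ee_rot: [-3.142, -0.0, -1.675]
force: [-0.3, -3.2, -0.5]
width: 0.0875
```

```bash
cat > ck.py <<'E'
from look import *
import sys
nm=sys.argv[1]
dd=np.array([.106,.994]);n=np.array([.994,-.106])
p=arm.get_state()["eef_pos"][:2];print("tcp s,n",p@dd,p@n)
im,d,P=look(nm+"s","side",("rack","tray","blue_deck"))
for q,a,b in(("tray",.062,.08),("rack",.11,.16),("blue_deck",.056,.064)):
  X=P[np.load(f"{nm}s_{q}.npy")];X=X[(X[:,2]>a)&(X[:,2]<b)];print(q,rect(X))
  s=X[:,:2]@dd;t=X[:,:2]@n;print("  s",np.percentile(s,[1,99]).round(3),"n",np.percentile(t,[1,99]).round(3))
E
python3 ck.py c2
```

```text
tcp s,n -0.10081200487442876 0.49739622563778313
t 12.8 tcp [ 0.4841 -0.153   0.2432] rot [-3.142 -0.    -1.675] F [-0.3 -3.2 -0.5]
rack 0.71 1301 [[0.404, -0.149, 0.059], [0.489, 0.023, 0.068], [0.594, 0.083, 0.084]]
tray 0.84 1351 [[0.405, -0.148, 0.059], [0.487, 0.022, 0.068], [0.592, 0.083, 0.127]]
blue_deck 0.96 3977 [[0.415, 0.072, 0.051], [0.515, 0.201, 0.061], [0.62, 0.311, 0.067]]
tray (array([497. , -39.2]), array([240.1, 177.9]), 84.5)
  s [-0.09   0.131] n [0.41  0.583]
rack (array([485. , -55.5]), array([ 20.8, 105.9]), 80.2)
  s [-0.013  0.009] n [0.435 0.541]
blue_deck (array([517.7, 183.1]), array([253.7, 200.9]), 84.7)
  s [0.126 0.36 ] n [0.396 0.592]
```

```bash
python3 -c "
import cv2
a=cv2.imread('pics/c2s.png')[120:280,260:440];cv2.imwrite('pics/c2c.png',cv2.resize(a,None,fx=3.5,fy=3.5))"
```

```text
(no output)
```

View pics/c2c.png

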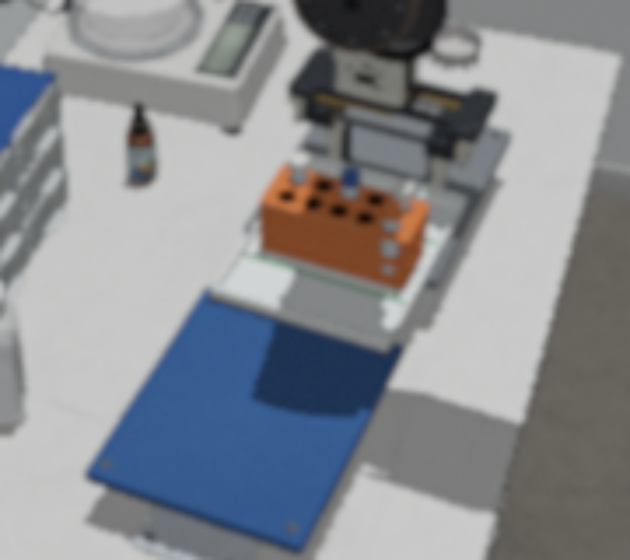

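The crop shows the tray bridging the gap level, with the rack upright between the green lines and the front end on the blue deck at about (300,320) in the crop. About 216 mm remain.

play_rows --targets '[[[-0.008,0,0,0],[-0.016,0,0,0],[-0.024,0,0,0],[-0.032,0,0,0],[-0.04,0,0,0]]]'

```text
t: 13.62
eef_pos: [0.4882, -0.1132, 0.2432]
ee_rot: [-3.142, -0.0, -1.675]
force: [-0.4, -4.6, 1.5]
width: 0.0878
```

play_rows --targets '[[[-0.008,0,0,0],[-0.016,0,0,0],[-0.024,0,0,0],[-0.032,0,0,0],[-0.04,0,0,0]]]'

```text
t: 14.25
eef_pos: [0.4924, -0.0735, 0.2432]
ee_rot: [-3.142, -0.0, -1.675]
force: [-1.5, -4.0, 2.4]
width: 0.0876
```

play_rows --targets '[[[-0.008,0,0,0],[-0.016,0,0,0],[-0.024,0,0,0],[-0.032,0,0,0],[-0.04,0,0,0]]]'

```text
t: 14.88
eef_pos: [0.4965, -0.0337, 0.2431]
ee_rot: [3.141, -0.0, -1.675]
force: [-1.0, -4.5, 2.3]
width: 0.0877
```

play_rows --targets '[[[-0.008,0,0,0],[-0.016,0,0,0],[-0.024,0,0,0],[-0.032,0,0,0],[-0.04,0,0,0]]]'

```text
t: 15.5
eef_pos: [0.5006, 0.006, 0.2432]
ee_rot: [3.141, -0.0, -1.675]
force: [-1.7, -5.6, 3.2]
width: 0.0874
```

```bash
python3 ck.py c3; python3 - <<'E'
import numpy as np
P=np.load("c3s.npy").reshape(-1,3);dd=np.array([.106,.994]);n=np.array([.994,-.106])
s=P[:,:2]@dd;t=P[:,:2]@n
# front lip top height & position; blue far edge
m=(abs(t-.495)<.07)&(s>.2)&(s<.45)
for a in np.arange(.24,.39,.008):
    k=m&(s>=a)&(s<a+.008);print(round(a,3),k.sum(),np.percentile(P[k,2],[10,50,90]).round(3) if k.sum() else '')
E
```

```text
tcp s,n 0.059072765168104106 0.49698259862308114
t 15.5 tcp [0.5006 0.006  0.2432] rot [ 3.141 -0.    -1.675] F [-1.7 -5.6  3.2]
rack 0.64 1439 [[0.437, 0.095, 0.066], [0.507, 0.14, 0.124], [0.585, 0.163, 0.155]]
tray 0.76 1690 [[0.42, 0.011, 0.06], [0.502, 0.178, 0.068], [0.606, 0.241, 0.129]]
blue_deck 0.72 1765 [[0.412, 0.072, 0.003], [0.508, 0.266, 0.061], [0.625, 0.312, 0.066]]
tray (array([511. , 125.3]), array([227.5, 177. ]), 83.7)
  s [0.07 0.29] n [0.408 0.582]
rack (array([511.4, 125.1]), array([ 67.5, 149.7]), 84.6)
  s [0.15  0.211] n [0.422 0.567]
blue_deck (array([517.3, 183.2]), array([253.7, 201.1]), 84.8)
  s [0.127 0.361] n [0.395 0.592]
0.24 108 [0.064 0.067 0.475]
0.248 115 [0.064 0.067 0.465]
0.256 118 [0.064 0.067 0.465]
0.264 105 [0.064 0.066 0.45 ]
0.272 42 [0.067 0.069 0.456]
0.28 143 [0.06  0.071 0.077]
0.288 154 [0.059 0.063 0.076]
0.296 96 [0.059 0.061 0.063]
0.304 98 [0.059 0.062 0.064]
0.312 107 [0.058 0.061 0.064]
0.32 99 [0.045 0.06  0.063]
0.328 204 [0.001 0.059 0.063]
0.336 190 [0.002 0.055 0.063]
0.344 214 [0.001 0.056 0.063]
0.352 266 [0.003 0.052 0.062]
0.36 134 [0.    0.007 0.059]
0.368 142 [-0.002  0.004  0.008]
0.376 101 [-0.003  0.     0.003]
0.384 104 [-0.002  0.001  0.004]
```

The rear has left the grey deck with the tray level and the rack centred. The side camera and the arm position agree that 58 mm remain.

play_rows --targets '[[[-0.008,0,0,0],[-0.016,0,0,0],[-0.024,0,0,0],[-0.031,0,0,0],[-0.037,0,0,0]]]'

```text
t: 16.32
eef_pos: [0.5045, 0.0429, 0.243]
ee_rot: [3.141, -0.0, -1.675]
force: [0.7, -2.1, -1.4]
width: 0.0877
```

play_rows --targets '[[[-0.006,0,0,0],[-0.012,0,0,0],[-0.017,0,0,0],[-0.02,0,0,0],[-0.02,0,0,0]]]'

```text
t: 16.95
eef_pos: [0.5069, 0.0627, 0.2434]
ee_rot: [-3.141, 0.001, -1.675]
force: [0.6, -0.1, 1.0]
width: 0.0877
```

play_rows --targets '[[[0.006,0,0,0],[0.015,0,0,0],[0.03,0,0,0],[0.04,0,0,0],[0.045,0,0,0]]]'

```text
t: 17.58
eef_pos: [0.5018, 0.0165, 0.2432]
ee_rot: [-3.142, 0.0, -1.676]
force: [0.4, 0.5, 0.0]
width: 0.0879
```

play_rows --targets '[[[0,0,-0.03,0],[0,0,-0.07,0],[0,0,-0.11,0],[0,0,-0.14,0],[0,0,-0.14,0]]]'

```text
t: 18.2
eef_pos: [0.5025, 0.0175, 0.3858]
ee_rot: [-3.137, 0.002, -1.675]
force: [0.6, 0.6, -0.4]
width: 0.0876
```

```bash
python3 ck.py c4;python3 -c "
import cv2
a=cv2.imread('pics/c4s.png')[120:290,250:440];cv2.imwrite('pics/c4c.png',cv2.resize(a,None,fx=3.4,fy=3.4))"
```

```text
tcp s,n 0.07065403692561828 0.4976387199814937
t 18.2 tcp [0.5025 0.0175 0.3858] rot [-3.137e+00  2.000e-03 -1.675e+00] F [ 0.6  0.6 -0.4]
rack 0.77 1492 [[0.443, 0.156, 0.067], [0.514, 0.197, 0.125], [0.592, 0.22, 0.155]]
tray 0.59 1707 [[0.426, 0.069, 0.061], [0.51, 0.239, 0.067], [0.612, 0.299, 0.08]]
blue_deck 0.74 662 [[0.411, 0.082, 0.049], [0.468, 0.294, 0.06], [0.624, 0.314, 0.065]]
tray (array([518.9, 183.5]), array([223.8, 177.1]), 84.1)
  s [0.128 0.348] n [0.409 0.583]
rack (array([517.8, 183.3]), array([ 64.1, 150.3]), 84.9)
  s [0.207 0.268] n [0.422 0.568]
blue_deck (array([518.1, 185.5]), array([247.9, 200.8]), 85.1)
  s [0.125 0.363] n [0.395 0.589]
```

View pics/c4c.png

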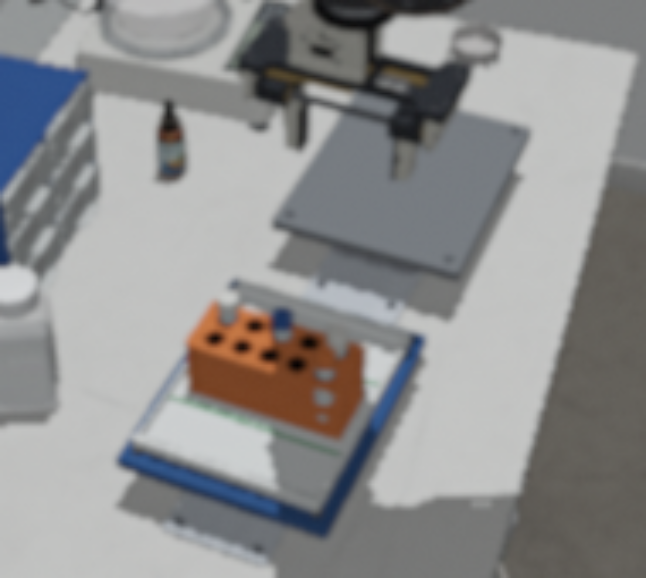

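The crop shows the whole tray on the blue deck, about (270,410) in the crop, with the rack upright between the green lines and the gripper clear. Measured offsets are about 1–2 mm.

```bash
python3 -c "
from station import job_done
print(job_done())"
```

```text
the job is handed in; nothing more can be done
None
```

The tray is now fully on the blue deck with the rack upright in its middle, and the job is handed in at about 18 s of the 64 s allowed. No verdict came back.

- **What I did:** I gripped the rack, lifted it about 7 mm and set it down between the green lines, within about 2 mm of the tray's middle. I then pushed the tray about 341 mm across the gap with both open fingers against its rear lip, and backed off.
- **Last check (side camera):** The tray centre is about 2 mm or less from the blue deck's centre in x and y, turned about 1°. The rack is about 1 mm from the tray's middle. In the pictures the tray lies level and the rack is upright. The gripper was clear, with about zero force at the wrist.
- **Checks that failed or disagreed:**
  - One wrist-camera check during the push found no tray lip.
  - The finder once labelled the tray as the rack mid-gap, so I checked that by eye.
  - The finder's timer detection was wrong and I never located the timer. I did not measure any of the four bystanders again at the end. The pictures show the bottle, dropper and dish apparently untouched.

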